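# Back the reed-plate feed off one notch

## Robot

A 6-joint arm with a two-finger parallel gripper is mounted at the origin on the work surface. World frame = base frame: x ahead of the robot, y to its left, z up, the work surface at z = 0. Lengths are in m, angles in rad, forces in N, time in s.
With the tool pointing down it reaches from about 0.35 to 1 m from the base axis. Payload 7.1 kg.
Tool frame: the origin (TCP) lies at the very end of the fingers, on their centre line; the grasp point (between the pads) lies grip_point_offset behind it (grip_point_offset is the distance from the TCP to the grasp point, in m); z points along the fingers, y is the direction in which the jaws open and shut (so a half turn about z gives the same grasp; the last joint's range is limited). The gripper opens to 85 mm and grips with 20 to 120 N. Pads are 22 mm wide; open, the fingers measure 114 mm over their backs; the gripper's body (76 mm by 85 mm) begins 54 mm behind the grasp point. The pads swing forward as they close: fully open they stand 13 mm farther back than shut.
Start: joints at [-1.185, 0.423, 1.63, -0, 1.089, -0.019], TCP at [0.246, -0.574, 0.231] pointing down, gripper open.
Joint ranges: [-3, 3], [-0.9, 2.11], [0.09, 2.58], [-1.31, 4.45], [0.11, 2.69], [-2.54, 2.54]. Speed limits (rad/s): [2.39, 2.39, 3.01, 3.14, 3.14, 3.14].

## Interface

Orientations are given as [roll, pitch, yaw] about the fixed x, y, z axes, in that order (R = Rz(yaw) Ry(pitch) Rx(roll)).
In Python, from rig import state, camera, hand_in, grip_point_offset gives the robot as it stands.
- The arm moves only by the tool step_arm, never from a script. Its argument "steps" is a list of rows, each a list of 3 entries, a list of its own where there are three numbers: the shift along the tool's x, y, z in m, then the turn, a rotation vector about the tool's x, y, z in degrees, then the finger opening in m, from 0 to 0.0854. In form: [[[tx, ty, tz], [rx, ry, rz], fingers], ...]. A call has 1 to 20 rows; each row is the pose to reach, as a shift and turn from the pose measured when the call began, along the tool's axes at that moment; what a row does not reach only later rows make up. A row lasts 1/12 s, in which the tool goes at most 41.7 mm and 7.16 degrees, less where a joint would pass 70% of its speed; a pose out of reach is approached as far as the arm can. A call with a gripper value outside its range is refused whole. The fingers move at their own pace and stop on an object; "squeeze" is the grip in N (left out, the last holds). Time passes only in rows, so rows that repeat a pose let the fingers close. It gives the time, the measured TCP pose, the force and the opening at its end, in the units of the state.
- state(): the state, without advancing time (a new reading comes with each control period).
- camera(name): name is "scene" or "top"; returns a dict with "color" (480x640x3 uint8, red, green, blue), "range_z" (480x640 float32, m along the optical axis (not along the pixel's ray), 0 where there is no reading), "camera_matrix" (3x3 intrinsics, pixels), "k1" (the pictures are not rectified: a ray, as slopes to the right and down, at radius r is drawn at 1 + k1 r^2 times it, then the intrinsics apply), "xyz" and "attitude" of the camera in the world. Camera axes: x right, y up, looking along -z (the intrinsics and any distortion apply to the point x, -y, -z); pixel columns grow to the right and rows downward; lengths in m; the calibration is good to about 2 mm. A picture is of the moment at which its call begins.
- hand_in(): hands the job in, once; it reports no verdict.
The state is a dict: "clock": time; "joint_positions": joint angles; "joint_velocities": joint speeds; "effort": joint torques, N m; "position": TCP position; "tcp_rot": TCP orientation; "wrist_force": force on the tool from outside, world axes, zero at the start; "wrist_torque": the same for the moment, N m; "grip_width": finger opening in m.
Only numpy, scipy, OpenCV 4.12 (cv2) and the standard library are available. Lean on these libraries where they do the work, as an engineer would, in place of code of your own. Each camera call takes 0.05 s, during which the arm holds its last target.

## Task

The reed plate in the jig has been fed one notch too far. Lift the ratchet pawl clear of the feed wheel with a fingertip under its finger bar, push the wheel's peg to turn the wheel backward (clockwise seen from above) by one notch, then press the pawl fully down again so that it locks between the next teeth. Touch only the jig: leave the comb, cover plate, tools and other loose parts where they lie.

Things in the scene. Friction and masses are not known exactly. Their poses are not given: they have to be found in the camera images.
- jig: Aluminium indexing jig, fixed to the bench. Origin at bench height on the wheel's axis; z up; its x axis points to the robot's right, its y axis away from the robot, both within 20 degrees. Sizes in mm: base plate x -85 to 85, y -132 to 102, 12 high; on it the feed wheel, the pawl on its far side (y 44), a reed-plate carriage on its near side (y -68 to -118, up to 40 high) and a work rest (y -126, 50 high).
- wheel (a joint): Turn of the feed wheel about its upright axis, rad; grows as it goes backward = clockwise seen from above. Starts at -0.26 to -0.03. While the pawl is down it blocks backward turning at about 0. Teeth, so notches, are 45 degrees (0.785) apart; the nose falls fully into the next gap at 0.49 to 0.77 (middle 0.63). Stays where it is left; about 2 N at the peg turns it. The wheel drives the carriage.
- wheel_centre (a point): Point on the axis of the flat steel feed wheel, at height 46 mm, the top of its low hub (18 across). Disc 100 mm across, top face at height 40, eight saw teeth round its rim (radius 37 to 50) up to height 49
- peg (a point): Centre of the top end of the wheel's one upright brass push peg: 10 mm across, from height 40 up to 74, at 30 from the wheel's axis; goes round with the wheel. At wheel joint 0 it stands 64 degrees clockwise (seen from above) from the jig's x axis, on the wheel's side near the robot, with free room round it above the disc and hub
- pawl (a joint): Lift angle of the dark steel pawl about its level pivot (parallel to the jig's y axis), rad: 0 is fully down with the nose between the teeth; grows as finger bar and nose rise; stop at 0.9. The nose is above the teeth from about 0.22 on. The pivot is stiff: the pawl stays at whatever angle it is left; 1 to 2 N at the bar lifts it or presses it down
- pawl_pivot (a point): The pawl's pivot, fixed, height 55 mm, at x 44, y 44 of the jig, on a post up to 63 high. The pawl is an arm 10 wide and 8 high that runs 78 from here along the jig's -x (to the robot's left); its nose (6 x 10, pointing down) is 44 from the pivot
- pawl_bar (a point): Middle of the free part of the pawl's finger bar: round, 10 mm across, level, parallel to the jig's y axis, at the pawl's free end 78 from the pivot, on the arm's far side from the wheel (+y); it reaches 24 to either side of this point. At height 56 when the pawl is down, 39 of free room beneath it, open towards -x and +y, clear of the wheel; rises on an arc of radius 78 about the pivot
- comb: Bystander: loose pearwood harmonica comb, 102 x 27 x 7, slotted, lies on the bench to the left of the jig. Sizes in mm; origin at the centre of its underside. Leave it where it is.
- cover: Bystander: loose chrome cover plate, 118 x 29 x 9, lies on the bench to the left of the jig (it and the comb may have changed places). Sizes in mm; origin at the centre of its underside. Leave it where it is.
- reed_wrench: Bystander: loose blued-steel reed wrench, 116 long, 12 wide, 8 high, on the bench on the far side of the jig. Sizes in mm; origin at the centre of its underside. Leave it where it is.
- magnifier: Bystander: loose magnifier in a black bakelite ring, 52 across, 12 high, on the bench to the right of the jig. Sizes in mm; origin at the centre of its underside. Leave it where it is.
- screw_tin: Bystander: loose small round aluminium tin, 28 across, 18 high, standing on the jig's base plate (top of base plate at height 12) near the wheel, at its near left corner. Sizes in mm; origin at the centre of its underside. Leave it where it is.
- spare_plate: Bystander: loose tarnished brass reed plate, 100 x 27 x 4, on the bench on the near side of the jig. Sizes in mm; origin at the centre of its underside. Leave it where it is.
- screwdriver: Bystander: loose screwdriver, 130 long, on the bench to the right of the jig. Sizes in mm; origin at the centre of its underside. Leave it where it is.

How it is judged:
On the way, in this order (a step that is already met when the one before it is completed fails the run):
1. the pawl is lifted clear of the teeth, the wheel still in its first notch (value of joint pawl above 0.24 rad and value of joint wheel below 0.2 rad), for 0.2 s.
2. with the pawl up, the wheel is pushed backward by a notch (value of joint wheel between 0.4 and 0.87 rad and value of joint pawl above 0.18 rad), for 0.2 s.
At the end, for the whole second after the job is handed in: The pawl is down between the teeth (joint pawl below 0.08 rad) exactly one notch back (joint wheel between 0.38 and 0.83 rad), the wheel at rest and every loose part still where it lay (value of joint pawl below 0.08 rad and value of joint wheel between 0.38 and 0.83 rad and velocity of joint wheel between -0.05 and 0.05 rad/s and distance of each of comb, cover, reed_wrench, magnifier, screw_tin, spare_plate, screwdriver from where it was at the start of the episode below 0.02 m); the robot touches nothing.
It fails at once if a loose part on or round the jig is lifted, carried or shoved by more than 20 mm (distance of any of comb, cover, reed_wrench, magnifier, screw_tin, spare_plate, screwdriver from where it was at the start of the episode above 0.02 m).
It also fails if it takes over 54 s, if anything falls off the work surface, if the arm or the gripper's body presses on something with over 40 N, if the wrist force passes 120 N, or if a joint passes its speed limit or range.

## Working session

There is one attempt and no reset: what is moved stays moved. The work goes in short steps, Python scripts to look and compute and a tool call to move; the robot and the scene stay as the last step left them, time stands still between calls to the robot, and variables do not carry over. Pictures are saved under pics/ and viewed, and the job is handed in when it is done.

Besides the shell and the picture viewer there is one more tool, called as name([rows], argument=value, ...), one row to a line, values as JSON. step_arm: Moves the arm, as the interface text tells. Its arguments: {"type":"object","properties":{"steps":{"type":"array"},"squeeze":{"type":"number"}},"required":["steps"]}

```bash
mkdir -p pics; ls
python3 - <<'E'
from rig import state,camera,grip_point_offset
import cv2
print(state()); print(grip_point_offset)
for n in("scene","top"):
    c=camera(n); cv2.imwrite(f"pics/{n}0.png",c["color"][:,:,::-1]); print(n,c["camera_matrix"],c["k1"],c["xyz"],c["attitude"])
E
```

```text
pics
{'clock': 0.0, 'joint_positions': array([-1.18499808e+00,  4.23831724e-01,  1.63073047e+00, -1.28255384e-05,
        1.08859342e+00, -1.89717161e-02]), 'joint_velocities': array([ 0.00166587,  0.00036224,  0.00025294,  0.00052526, -0.00106001,
        0.00097232]), 'effort': array([-2.68718773e-03, -5.57395113e+01, -2.81743938e+01, -2.39922756e-04,
        7.45647645e-03, -7.40258287e-06]), 'position': array([ 0.24595265, -0.57395379,  0.23053548]), 'tcp_rot': array([-3.14002976e+00, -1.82984501e-05,  4.04775906e-01]), 'wrist_force': array([ 0.52061502, -0.08628735, -0.42690584]), 'wrist_torque': array([0.02211051, 0.04774767, 0.00373409]), 'grip_width': 0.08528004318266627}
0.0187
scene [[609.96443258   0.         307.98756101]
 [  0.         609.96443258 243.72820837]
 [  0.           0.           1.        ]] -0.10681329517785791 [1.0860617  0.23042629 0.55212751] [ 0.90549835 -0.01383862  1.95752417]
top [[531.26607615   0.         317.64158378]
 [  0.         531.26607615 231.49929092]
 [  0.           0.           1.        ]] -0.05215778369051945 [0.49978513 0.00961145 0.72787333] [ 0.07869974  0.05214691 -1.58405746]
```

View pics/scene0.png

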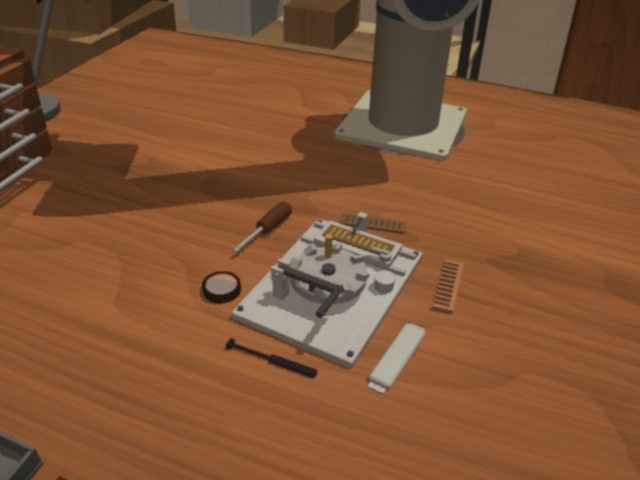

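View pics/top0.png

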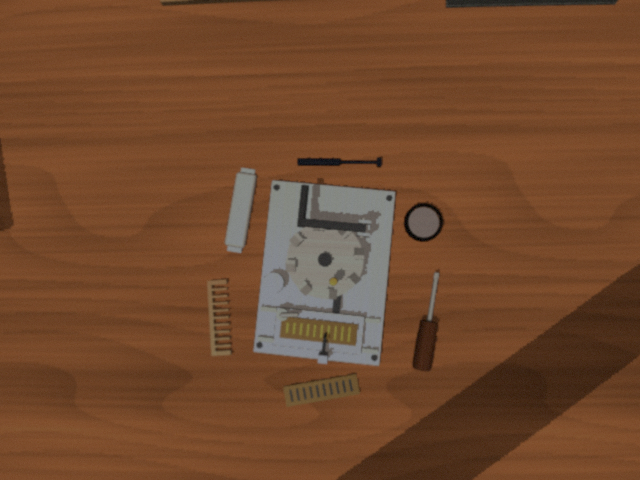

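```bash
cat > h.py <<'E'
import numpy as np, cv2
from scipy.spatial.transform import Rotation as R
from rig import state,camera
def cam(n):
    c=camera(n); c["R"]=R.from_euler("xyz",c["attitude"]).as_matrix(); return c
def ray(c,uv):
    uv=np.atleast_2d(np.asarray(uv,float)); K=c["camera_matrix"]
    d=(uv-K[:2,2])/[K[0,0],K[1,1]]; s=d.copy()
    for _ in range(20): s=d/(1+c["k1"]*(s**2).sum(1,keepdims=True))
    return np.c_[s[:,0],-s[:,1],-np.ones(len(s))]@c["R"].T
def atz(c,uv,z):
    r=ray(c,uv); o=np.array(c["xyz"]); return o+r*((z-o[2])/r[:,2])[:,None]
def proj(c,P):
    p=(np.atleast_2d(P)-c["xyz"])@c["R"]; s=np.c_[p[:,0],-p[:,1]]/-p[:,2:]
    s=s*(1+c["k1"]*(s**2).sum(1,keepdims=True)); K=c["camera_matrix"]
    return s*[K[0,0],K[1,1]]+K[:2,2]
def depthpt(c,u,v):
    z=c["range_z"][int(round(v)),int(round(u))]; return np.array(c["xyz"])+ray(c,[u,v])[0]*z
def crop(c,u0,v0,u1,v1,k,f):
    cv2.imwrite(f,cv2.resize(c["color"][v0:v1,u0:u1,::-1],None,fx=k,fy=k,interpolation=cv2.INTER_CUBIC))
E
python3 - <<'E'
from h import *
c=cam("top"); crop(c,245,170,405,370,3,"pics/t1.png")
for uv in [(325,260),(333,282),(303,200),(350,225),(280,190),(380,345),(278,280),(200,200)]: print(uv,depthpt(c,*uv).round(4))
c=cam("scene"); crop(c,225,205,425,365,4,"pics/s1.png")
E
```

```text
(325, 260) [0.5172 0.0355 0.0471]
(333, 282) [0.4895 0.025  0.0755]
(303, 200) [0.5934 0.0618 0.0606]
(350, 225) [0.5603 0.0029 0.0622]
(280, 190) [0.6148 0.0971 0.0113]
(380, 345) [ 0.4041 -0.0347  0.0104]
(278, 280) [0.4922 0.0985 0.0293]
(200, 200) [0.6048 0.2111 0.0013]
```

View pics/t1.png

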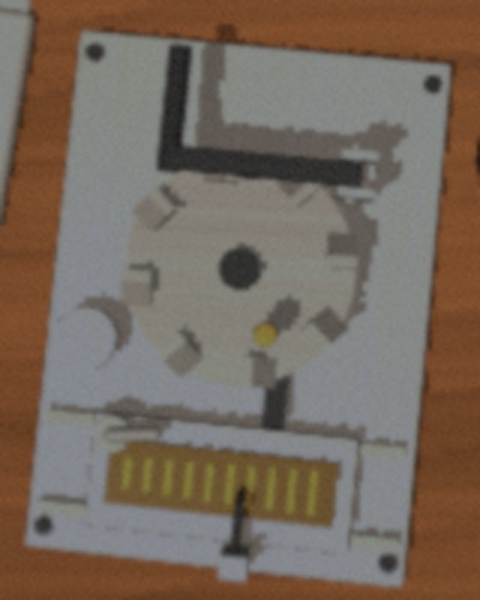

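View pics/s1.png

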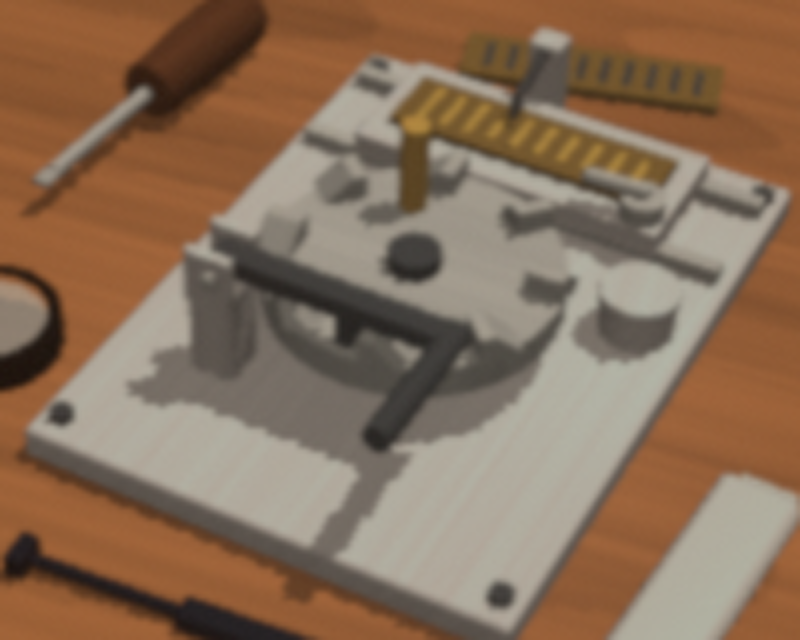

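```bash
cat >> h.py <<'E'
def fitjig(c,scale_uv):
    from scipy.optimize import least_squares
    J=np.array([[-85,102,12],[85,102,12],[85,-132,12],[-85,-132,12],[0,0,46]])/1000.
    def f(p): return (proj(c,jw(p,J))-scale_uv).ravel()
    s=least_squares(f,[0.517,0.0355,-1.6]); return s.x,f(s.x)
def jw(p,J):
    J=np.atleast_2d(J); cs,sn=np.cos(p[2]),np.sin(p[2])
    return np.c_[p[0]+cs*J[:,0]-sn*J[:,1],p[1]+sn*J[:,0]+cs*J[:,1],J[:,2]]
E
python3 - <<'E'
from h import *
c=cam("top"); uv=np.array([(81,31),(451,62),(405,585),(25,543),(240,268)])/3+[245,170]-0.33
p,r=fitjig(c,uv); print(p,r.reshape(-1,2).round(2))
c2=cam("scene"); uv2=np.array([(515,636),(28,430),(375,58),(790,195),(413,248)])/4+[225,205]-.375
p2,r2=fitjig(c2,uv2); print(p2,r2.reshape(-1,2).round(2))
peg=atz(c,np.array([[265,334]])/3+[245,170]-.33,0.074)[0]; peg2=atz(c2,np.array([[417,123]])/4+[225,205]-.375,.074)[0]
for P,q in((p,peg),(p2,peg2)):
    w=jw(P,[0,0,.046])[0]; d=q-w; cs,sn=np.cos(P[2]),np.sin(P[2])
    jx,jy=cs*d[0]+sn*d[1],-sn*d[0]+cs*d[1]
    print("peg",q,np.hypot(jx,jy),"wheel",-np.arctan2(jy,jx)-np.radians(64))
    print("bar,piv",jw(P,[[-.034,.0,.056],[-.034,.073,.056],[.044,.044,.055]]))
bar=atz(c,np.array([(180,48),(170,165),(362,172)])/3+[245,170]-.33,.06); print(bar)
E
```

```text
[ 0.51881903  0.03598022 -1.68271276] [[-0.47 -0.66]
 [ 0.4   0.12]
 [ 0.05  0.23]
 [ 0.05  0.5 ]
 [-0.05 -0.22]]
[ 0.52152326  0.03686779 -1.68280655] [[-0.27 -0.15]
 [-1.14  0.39]
 [-0.72 -1.31]
 [ 1.31 -0.85]
 [ 0.91  1.06]]
peg [0.49066543 0.02500257 0.074     ] 0.030218102890621462 wheel -0.029917399452172422
bar,piv [[ 0.52261625  0.06976751  0.056     ]
 [ 0.59515955  0.06161466  0.056     ]
 [ 0.55762971 -0.01265856  0.055     ]]
peg [0.49229954 0.02495031 0.074     ] 0.031560295904612 wheel -0.04543856033742766
bar,piv [[ 0.52532365  0.07065473  0.056     ]
 [ 0.59786619  0.06249507  0.056     ]
 [ 0.56032938 -0.01177463  0.055     ]]
[[ 0.61181547  0.05953223  0.06      ]
 [ 0.56201675  0.06432267  0.06      ]
 [ 0.55761477 -0.01639091  0.06      ]]
```

```bash
cat >> h.py <<'E'
P=[0.5195,0.0362,-1.6828]   # jig pose (x,y,yaw), mostly from top camera
cs,sn=np.cos(P[2]),np.sin(P[2])
ex=np.array([cs,sn,0]); ey=np.array([-sn,cs,0]); ez=np.array([0,0,1.])
def Rt(th):  # tilt th rad: fingers toward +ex
    n=np.cos(th)*ex+np.sin(th)*ez; d=np.sin(th)*ex-np.cos(th)*ez
    return np.c_[-n,ey,d]
def J(x,y,z): return jw(P,[x/1e3,y/1e3,z/1e3])[0]
def tojig(q):
    d=np.asarray(q)-[P[0],P[1],0]; return np.array([d@ex,d@ey,d[2]])*1e3
def rel(pos,Rw,s=None):
    s=s or state(); R0=R.from_euler("xyz",s["tcp_rot"]).as_matrix()
    t=R0.T@(np.asarray(pos)-s["position"]); rv=R.from_matrix(R0.T@Rw).as_rotvec(degrees=True)
    print("world",np.round(pos,4),"shift",t.round(4).tolist(),"turn",rv.round(2).tolist())
def now():
    s=state(); R0=R.from_euler("xyz",s["tcp_rot"]).as_matrix()
    print("t",s["clock"],"jig",tojig(s["position"]).round(1),"tooldir jig",[round(float(R0[:,2]@a),3) for a in(ex,ey,ez)],"F",s["wrist_force"].round(2),"w",round(s["grip_width"],4),"q",s["joint_positions"].round(2))
E
python3 - <<'E'
from h import *
th=np.radians(55); C=J(-34,75,56)
now()
rel([0.45,-0.2,0.25],Rt(0)); rel([0.6,0.2,0.25],Rt(0)); rel(J(-130,75,150),Rt(th)); rel(J(-110,75,33),Rt(th)); rel(J(-37.5,75,33),Rt(th))
E
```

```text
t 0.3 jig [ 637.2 -203.4  231. ] tooldir jig [-0.001, -0.0, -1.0] F [-0.    0.17 -0.32] w 0.0857 q [-1.18  0.42  1.63  0.    1.09 -0.02]
world [ 0.45 -0.2   0.25] shift [0.3348, -0.2638, -0.0188] turn [-0.03, -0.02, -60.39]
world [0.6  0.2  0.25] shift [0.6302, -0.5724, -0.0186] turn [-0.03, -0.02, -60.39]
world [0.6086 0.157  0.15  ] shift [0.6212, -0.5294, 0.0813] turn [-28.93, -49.68, -55.5]
world [0.6063 0.1371 0.033 ] shift [0.6113, -0.5119, 0.1983] turn [-28.93, -49.68, -55.5]
world [0.5982 0.0651 0.033 ] shift [0.5755, -0.4489, 0.1983] turn [-28.93, -49.68, -55.5]
```

step_arm([
  [[0.335,-0.264,-0.019],[0,0,-60.4],0],
  [[0.335,-0.264,-0.019],[0,0,-60.4],0],
  [[0.335,-0.264,-0.019],[0,0,-60.4],0],
  [[0.335,-0.264,-0.019],[0,0,-60.4],0],
  [[0.335,-0.264,-0.019],[0,0,-60.4],0],
  [[0.335,-0.264,-0.019],[0,0,-60.4],0],
  [[0.335,-0.264,-0.019],[0,0,-60.4],0],
  [[0.335,-0.264,-0.019],[0,0,-60.4],0],
  [[0.335,-0.264,-0.019],[0,0,-60.4],0],
  [[0.335,-0.264,-0.019],[0,0,-60.4],0],
  [[0.63,-0.572,-0.019],[0,0,-60.4],0],
  [[0.63,-0.572,-0.019],[0,0,-60.4],0],
  [[0.63,-0.572,-0.019],[0,0,-60.4],0],
  [[0.63,-0.572,-0.019],[0,0,-60.4],0],
  [[0.63,-0.572,-0.019],[0,0,-60.4],0],
  [[0.63,-0.572,-0.019],[0,0,-60.4],0],
  [[0.63,-0.572,-0.019],[0,0,-60.4],0],
  [[0.63,-0.572,-0.019],[0,0,-60.4],0],
  [[0.63,-0.572,-0.019],[0,0,-60.4],0],
  [[0.63,-0.572,-0.019],[0,0,-60.4],0],
], squeeze=30)

```text
clock: 1.97
position: [0.5931, 0.183, 0.2504]
tcp_rot: [-3.141, -0.0, 1.459]
wrist_force: [1.1, -0.7, 0.8]
grip_width: 0.0002
```

Run:
```python
from h import *
th=np.radians(55)
now(); rel(J(-130,75,180),Rt(th))
```

```text
t 1.9667 jig [-154.1   56.7  250.4] tooldir jig [-0.0, -0.0, -1.0] F [ 1.07 -0.73  0.83] w 0.0002 q [0.28 0.4  1.62 0.   1.12 0.39]
world [0.6086 0.157  0.18  ] shift [-0.0241, 0.0183, 0.0704] turn [0.01, -55.02, 0.03]
```

step_arm([
  [[-0.024,0.018,0.07],[0,-55,0],0],
  [[-0.024,0.018,0.07],[0,-55,0],0],
  [[-0.024,0.018,0.07],[0,-55,0],0],
  [[-0.024,0.018,0.07],[0,-55,0],0],
  [[-0.024,0.018,0.07],[0,-55,0],0],
  [[-0.024,0.018,0.07],[0,-55,0],0],
  [[-0.024,0.018,0.07],[0,-55,0],0],
  [[-0.024,0.018,0.07],[0,-55,0],0],
  [[-0.024,0.018,0.07],[0,-55,0],0],
  [[-0.024,0.018,0.07],[0,-55,0],0],
  [[-0.024,0.018,0.07],[0,-55,0],0],
  [[-0.024,0.018,0.07],[0,-55,0],0],
  [[-0.024,0.018,0.07],[0,-55,0],0],
])

```text
clock: 3.05
position: [0.6088, 0.1565, 0.1818]
tcp_rot: [3.139, 0.957, 1.456]
wrist_force: [-0.7, 0.3, 0.6]
grip_width: 0.0
```

Run:
```python
from h import *
th=np.radians(55)
now(); rel(J(-95,75,40),Rt(th))
c=cam("scene"); cv2.imwrite("pics/s2.png",c["color"][:,:,::-1]);
```

```text
t 3.05 jig [-129.5   75.3  181.8] tooldir jig [0.817, 0.0, -0.576] F [-0.7   0.32  0.59] w 0.0 q [ 0.55  0.8   1.4  -0.7   1.64  0.88]
world [0.6046 0.1222 0.04  ] shift [0.096, -0.0005, 0.1099] turn [0.02, -0.17, -0.11]
```

View pics/s2.png

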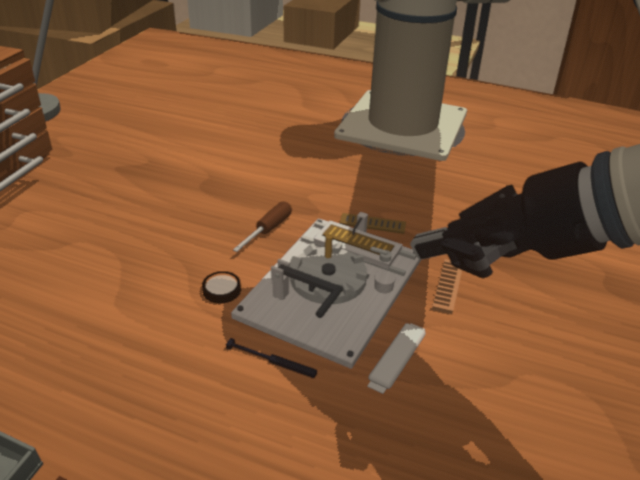

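Run:
```python
from h import *
c=cam("scene"); print(proj(c,state()["position"]))
crop(c,390,150,560,290,4,"pics/s3.png")
```

```text
[[416.01516777 246.42133694]]
```

View pics/s3.png

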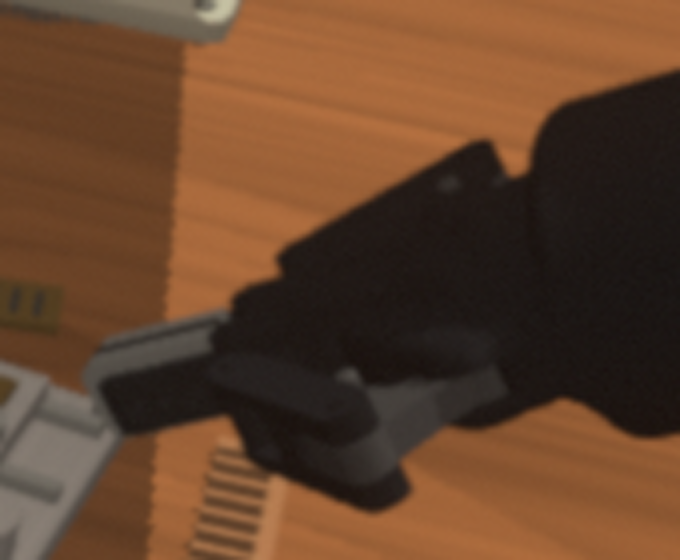

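step_arm([
  [[0.05,0,0.055],[0,0,0],0],
  [[0.096,0,0.11],[0,0,0],0],
  [[0.096,0,0.11],[0,0,0],0],
  [[0.096,0,0.11],[0,0,0],0],
  [[0.096,0,0.11],[0,0,0],0],
  [[0.096,0,0.11],[0,0,0],0],
  [[0.096,0,0.11],[0,0,0],0],
])

```text
clock: 3.73
position: [0.6062, 0.1227, 0.0415]
tcp_rot: [3.135, 0.956, 1.453]
wrist_force: [0.1, 0.6, 0.5]
grip_width: -0.0001
```

Run:
```python
from h import *
th=np.radians(55)
now(); rel(J(-38,75,33),Rt(th)); rel(J(-95,75,33),Rt(th))
c=cam("scene"); print(proj(c,state()["position"]),proj(c,J(-34,73,56)),proj(c,J(-34,97,56)))
crop(c,250,190,450,350,4,"pics/s4.png")
c=cam("top"); print(proj(c,state()["position"]),proj(c,J(-34,73,56)),proj(c,J(-34,97,56)))
crop(c,205,130,365,250,5,"pics/t4.png")
```

```text
t 3.7333 jig [-95.6  76.5  41.5] tooldir jig [0.817, 0.002, -0.577] F [0.1  0.64 0.5 ] w -0.0001 q [ 0.51  0.98  1.44 -0.73  1.46  1.  ]
world [0.5983 0.0656 0.033 ] shift [-0.0263, -0.0015, 0.052] turn [0.09, -0.21, -0.2]
world [0.6046 0.1222 0.033 ] shift [0.0066, -0.0015, 0.0054] turn [0.09, -0.21, -0.2]
[[372.82989047 333.5865512 ]] [[326.66208409 304.40882332]] [[317.0719234  317.09370998]]
[[257.47908516 193.06656534]] [[303.25758989 198.58064266]] [[305.14118822 180.10018356]]
```

View pics/s4.png

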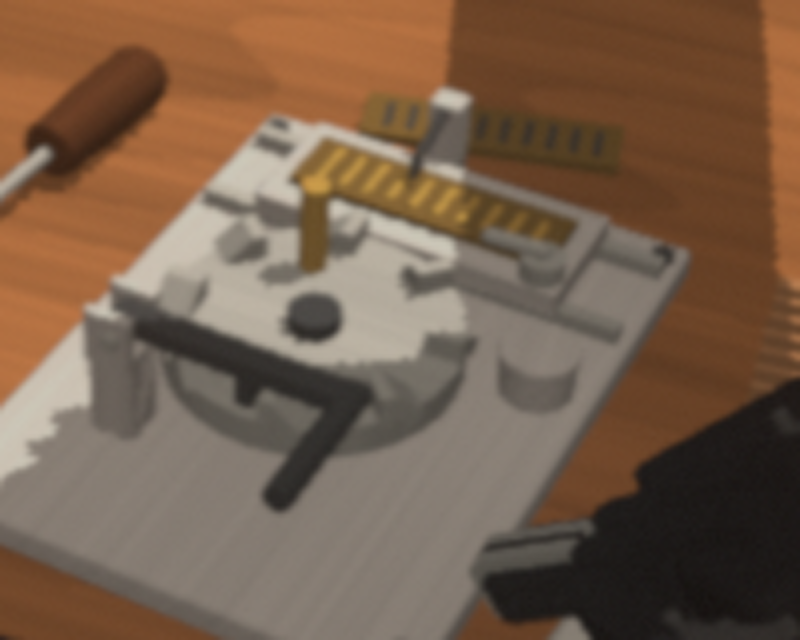

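View pics/t4.png

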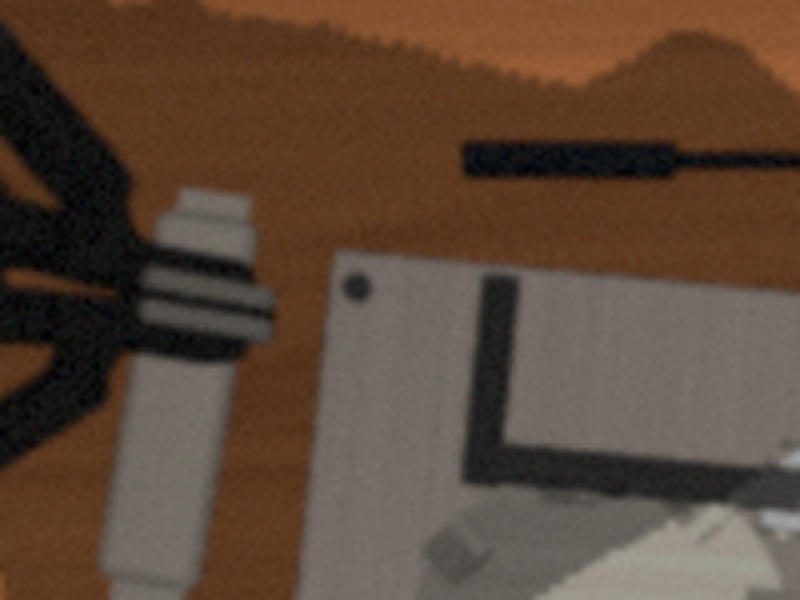

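Run:
```python
from h import *
s=state(); R0=R.from_euler("xyz",s["tcp_rot"]).as_matrix()
for nm in("scene","top"):
    c=cam(nm); v,u=np.mgrid[130:480,150:640]; u=u.ravel();v=v.ravel(); z=c["range_z"][v,u]
    Q=np.array(c["xyz"])+ray(c,np.c_[u,v])*z[:,None]
    T=(Q-s["position"])@R0
    m=(z>0)&(T[:,2]<0.005)&(T[:,2]>-.2)&(abs(T[:,0])<.06)&(abs(T[:,1])<.08)&(Q[:,2]>0.022)
    for a in np.arange(0,.2,.02):
        k=m&(-T[:,2]>=a-.005)&(-T[:,2]<a+.015)
        if k.sum()>3: print(nm,round(a,2),k.sum(),"x",np.percentile(T[k,0],[2,98]).round(3),"y",np.percentile(T[k,1],[2,98]).round(3),"minz",np.percentile(Q[k,2],[1,5]).round(3))
```

```text
scene 0.0 202 x [-0.011  0.008] y [-0.006  0.015] minz [0.036 0.04 ]
scene 0.02 331 x [-0.011  0.007] y [-0.006  0.015] minz [0.046 0.05 ]
scene 0.04 488 x [-0.013  0.01 ] y [-0.032  0.035] minz [0.059 0.064]
scene 0.06 824 x [-0.016  0.011] y [-0.046  0.051] minz [0.068 0.073]
scene 0.08 1280 x [-0.018  0.011] y [-0.055  0.061] minz [0.082 0.087]
scene 0.1 1020 x [-0.019  0.007] y [-0.024  0.051] minz [0.095 0.098]
scene 0.12 758 x [-0.036  0.018] y [-0.005  0.039] minz [0.101 0.105]
scene 0.14 1403 x [-0.037  0.024] y [-0.009  0.038] minz [0.103 0.111]
scene 0.16 1812 x [-0.036  0.027] y [-0.016  0.038] minz [0.115 0.121]
scene 0.18 1199 x [-0.038  0.022] y [-0.01  0.04] minz [0.13  0.136]
top 0.0 146 x [-0.013 -0.002] y [-0.014  0.011] minz [0.046 0.05 ]
top 0.02 322 x [-0.013  0.004] y [-0.014  0.012] minz [0.052 0.057]
top 0.04 574 x [-0.014  0.008] y [-0.032  0.031] minz [0.063 0.067]
top 0.06 950 x [-0.018  0.01 ] y [-0.046  0.045] minz [0.068 0.07 ]
top 0.08 1355 x [-0.019  0.005] y [-0.06   0.057] minz [0.084 0.093]
top 0.1 1299 x [-0.021 -0.   ] y [-0.048  0.045] minz [0.098 0.102]
top 0.12 807 x [-0.038 -0.005] y [-0.038  0.036] minz [0.114 0.117]
top 0.14 776 x [-0.039 -0.013] y [-0.035  0.032] minz [0.13  0.137]
```

Run:
```python
from h import *
th=np.radians(55)
rel(J(-85,72,33),Rt(th)); rel(J(-38,72,33),Rt(th))
```

```text
world [0.6005 0.1126 0.033 ] shift [0.0007, -0.0043, 0.0139] turn [0.13, -0.25, -0.21]
world [0.5953 0.0659 0.033 ] shift [-0.0264, -0.0043, 0.0523] turn [0.13, -0.25, -0.21]
```

step_arm([
  [[0.001,-0.004,0.014],[0,0,0],0],
  [[0.001,-0.004,0.014],[0,0,0],0],
  [[0.001,-0.004,0.014],[0,0,0],0],
  [[-0.006,-0.004,0.024],[0,0,0],0],
  [[-0.013,-0.004,0.033],[0,0,0],0],
  [[-0.02,-0.004,0.043],[0,0,0],0],
  [[-0.0264,-0.004,0.0523],[0,0,0],0],
  [[-0.0264,-0.004,0.0523],[0,0,0],0],
  [[-0.0264,-0.004,0.0523],[0,0,0],0],
  [[-0.0264,-0.004,0.0523],[0,0,0],0],
])

```text
clock: 4.77
position: [0.5958, 0.0658, 0.033]
tcp_rot: [3.134, 0.955, 1.452]
wrist_force: [-0.1, 0.0, 0.6]
grip_width: 0.0001
```

Run:
```python
from h import *
th=np.radians(55)
now()
for f in (0,.12,.24,.36,.45,.5): print(f,end=" "); rel(J(-38+78*(1-np.cos(f)),72,38.5+78*np.sin(f)),Rt(th))
c=cam("scene");crop(c,250,190,450,350,4,"pics/s5.png")
c=cam("top");crop(c,205,130,365,250,5,"pics/t5.png")
```

```text
t 4.7667 jig [-37.9  72.5  33. ] tooldir jig [0.817, 0.002, -0.577] F [-0.06  0.01  0.56] w 0.0001 q [ 0.44  0.96  1.53 -0.79  1.38  1.02]
0 world [0.5953 0.0659 0.0385] shift [-0.0044, -0.0005, -0.0032] turn [0.12, -0.26, -0.23]
0.12 world [0.5952 0.0654 0.0478] shift [-0.0124, -0.0005, -0.0082] turn [0.12, -0.26, -0.23]
0.24 world [0.595  0.0637 0.057 ] shift [-0.0208, -0.0004, -0.0121] turn [0.12, -0.26, -0.23]
0.36 world [0.5947 0.0609 0.066 ] shift [-0.0297, -0.0004, -0.015] turn [0.12, -0.26, -0.23]
0.45 world [0.5944 0.0582 0.0724] shift [-0.0366, -0.0003, -0.0165] turn [0.12, -0.26, -0.23]
0.5 world [0.5942 0.0564 0.0759] shift [-0.0405, -0.0003, -0.017] turn [0.12, -0.26, -0.23]
```

View pics/s5.png

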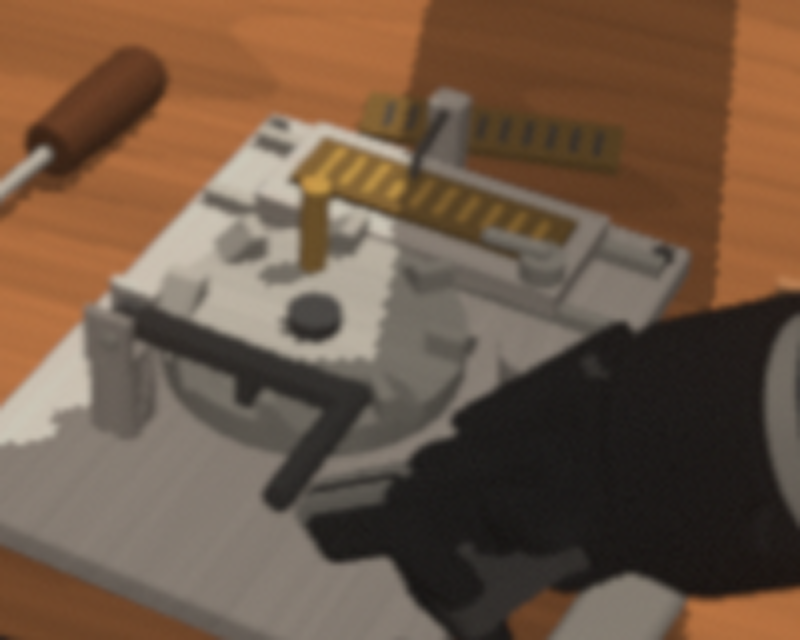

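View pics/t5.png

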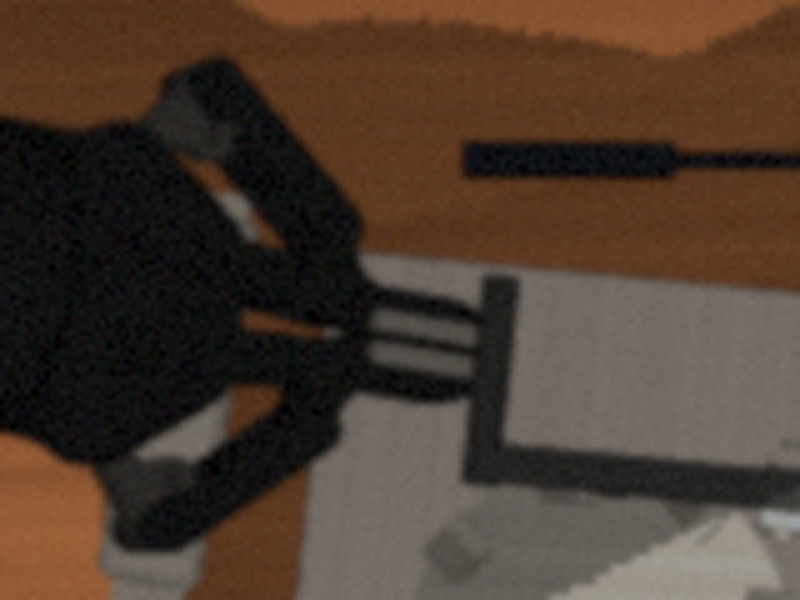

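step_arm([
  [[0,0,0.003],[0,0,0],0],
  [[-0.0044,0,0],[0,0,0],0],
  [[-0.0085,0,-0.0025],[0,0,0],0],
  [[-0.0124,0,-0.005],[0,0,0],0],
  [[-0.0166,0,-0.0072],[0,0,0],0],
  [[-0.0208,0,-0.009],[0,0,0],0],
  [[-0.0252,0,-0.0107],[0,0,0],0],
  [[-0.0297,0,-0.012],[0,0,0],0],
  [[-0.0332,0,-0.0129],[0,0,0],0],
  [[-0.0366,0,-0.0135],[0,0,0],0],
  [[-0.0405,0,-0.014],[0,0,0],0],
  [[-0.0405,0,-0.014],[0,0,0],0],
  [[-0.0405,0,-0.014],[0,0,0],0],
  [[-0.0405,0,-0.014],[0,0,0],0],
])

```text
clock: 6.03
position: [0.5942, 0.0541, 0.0741]
tcp_rot: [3.134, 0.956, 1.453]
wrist_force: [-0.5, 1.0, 0.5]
grip_width: 0.0002
```

Run:
```python
from h import *
now()
c=cam("scene");crop(c,250,190,450,350,4,"pics/s6.png")
for f in(.3,.4,.5,.6): print(f,(proj(c,J(44-78*np.cos(f),92,55+78*np.sin(f)))-[250,190])*4)
```

```text
t 6.0333 jig [-26.1  72.2  74.1] tooldir jig [0.817, 0.002, -0.577] F [-0.47  0.96  0.55] w 0.0002 q [ 0.43  0.89  1.56 -0.79  1.4   0.98]
0.3 [[267.49481299 437.63015765]]
0.4 [[259.68540571 415.40009748]]
0.5 [[249.50832427 392.88119085]]
0.6 [[237.05420093 370.34323182]]
```

View pics/s6.png

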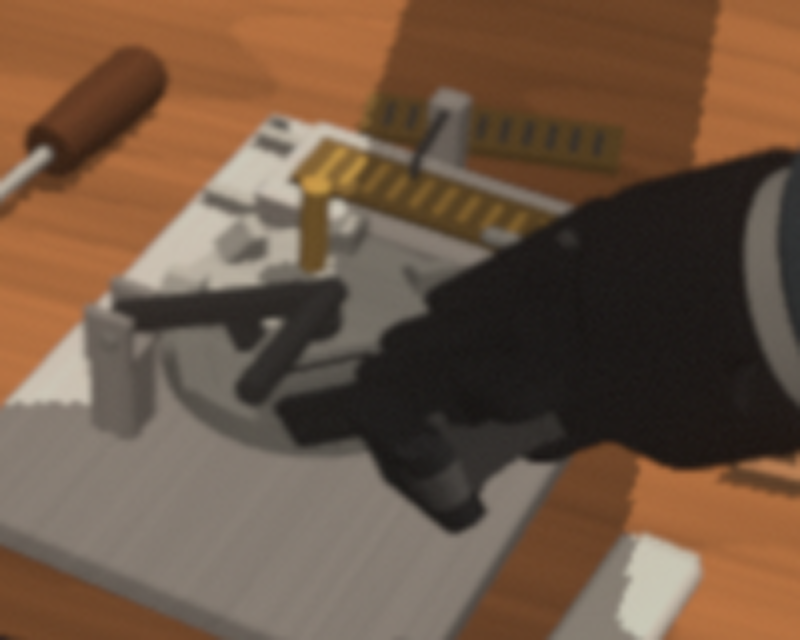

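step_arm([
  [[0.006,0,0],[0,0,0],0],
  [[0.006,0,0],[0,0,0],0],
  [[0.006,0,-0.02],[0,0,0],0],
  [[0.006,0,-0.05],[0,0,0],0],
  [[0.006,0,-0.09],[0,0,0],0],
  [[0.006,0,-0.12],[0,0,0],0],
  [[0.006,0,-0.12],[0,0,0],0],
  [[0.006,0,-0.12],[0,0,0],0],
  [[0.006,0,-0.12],[0,0,0],0],
])

```text
clock: 6.83
position: [0.6047, 0.1546, 0.1376]
tcp_rot: [3.136, 0.957, 1.455]
wrist_force: [-0.1, -0.8, 0.3]
grip_width: 0.0002
```

Run:
```python
from h import *
now(); rel(J(-120,60,200),Rt(0)); rel(J(60,-30,200),Rt(0))
c=cam("scene");crop(c,250,190,450,350,4,"pics/s7.png")
c=cam("top");crop(c,245,170,405,370,3,"pics/t7.png")
```

```text
t 6.8333 jig [-127.2   71.4  137.6] tooldir jig [0.817, 0.002, -0.576] F [-0.14 -0.76  0.26] w 0.0002 q [ 0.55  0.86  1.41 -0.7   1.58  0.92]
world [0.5925 0.1487 0.2   ] shift [-0.0552, -0.0112, -0.0301] turn [0.16, 54.82, -0.07]
world [ 0.483  -0.0201  0.2   ] shift [-0.1591, -0.1012, 0.1168] turn [0.16, 54.82, -0.07]
```

View pics/s7.png

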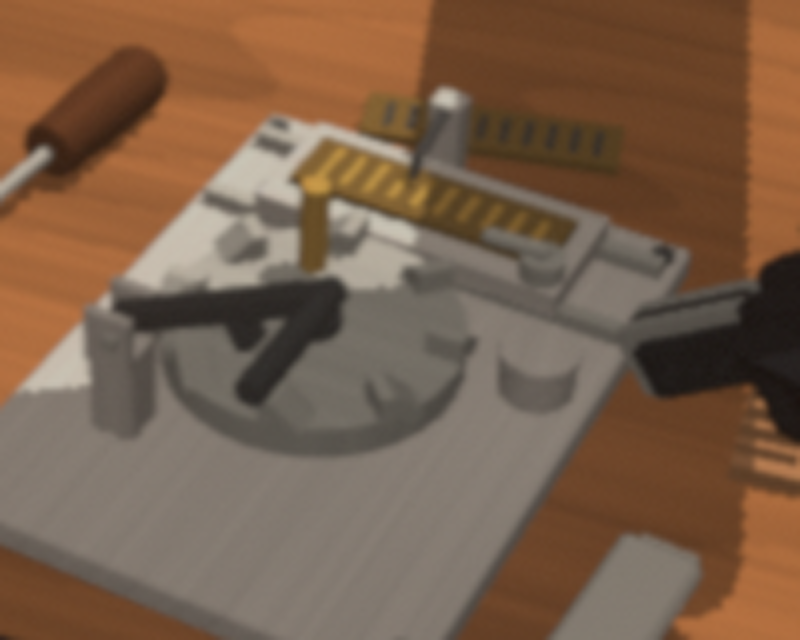

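View pics/t7.png

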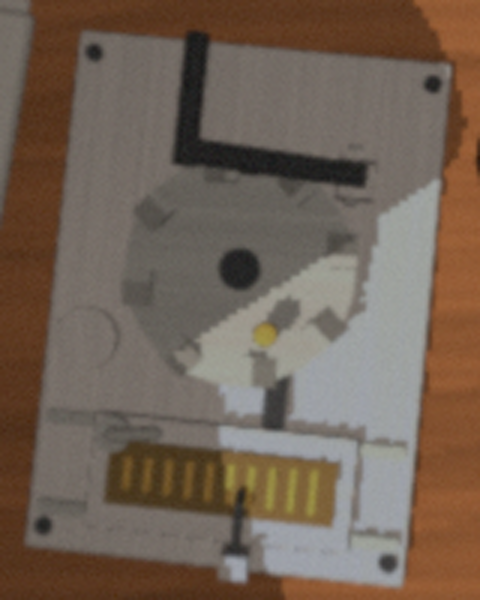

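step_arm([
  [[-0.055,-0.011,-0.03],[0,54.8,0],0],
  [[-0.055,-0.011,-0.03],[0,54.8,0],0],
  [[-0.055,-0.011,-0.03],[0,54.8,0],0],
  [[-0.055,-0.011,-0.03],[0,54.8,0],0],
  [[-0.055,-0.011,-0.03],[0,54.8,0],0],
  [[-0.055,-0.011,-0.03],[0,54.8,0],0],
  [[-0.055,-0.011,-0.03],[0,54.8,0],0],
  [[-0.055,-0.011,-0.03],[0,54.8,0],0],
  [[-0.055,-0.011,-0.03],[0,54.8,0],0],
  [[-0.159,-0.101,0.117],[0,54.8,0],0],
  [[-0.159,-0.101,0.117],[0,54.8,0],0],
  [[-0.159,-0.101,0.117],[0,54.8,0],0],
  [[-0.159,-0.101,0.117],[0,54.8,0],0],
  [[-0.159,-0.101,0.117],[0,54.8,0],0],
  [[-0.159,-0.101,0.117],[0,54.8,0],0],
  [[-0.159,-0.101,0.117],[0,54.8,0],0],
  [[-0.159,-0.101,0.117],[0,54.8,0],0],
  [[-0.159,-0.101,0.117],[0,54.8,0],0],
])

```text
clock: 8.43
position: [0.4835, -0.0202, 0.1995]
tcp_rot: [3.14, 0.002, 1.459]
wrist_force: [0.4, -0.2, 0.6]
grip_width: 0.0001
```

Run:
```python
from h import *
now(); rel(J(48,-28,80),Rt(0)); rel(J(48,-28,57),Rt(0))
```

```text
t 8.4333 jig [ 60.1 -29.4 199.5] tooldir jig [0.002, 0.002, -1.0] F [ 0.39 -0.19  0.61] w 0.0001 q [-0.07  0.26  1.96 -0.    0.92  0.05]
world [ 0.4863 -0.0084  0.08  ] shift [0.0123, 0.0012, 0.1195] turn [0.1, 0.1, -0.0]
world [ 0.4863 -0.0084  0.057 ] shift [0.0123, 0.0012, 0.1425] turn [0.1, 0.1, -0.0]
```

step_arm([
  [[0.012,0.001,0.04],[0,0,0],0],
  [[0.012,0.001,0.08],[0,0,0],0],
  [[0.012,0.001,0.12],[0,0,0],0],
  [[0.012,0.001,0.13],[0,0,0],0],
  [[0.012,0.001,0.1425],[0,0,0],0],
  [[0.012,0.001,0.1425],[0,0,0],0],
  [[0.012,0.001,0.1425],[0,0,0],0],
])

```text
clock: 9.02
position: [0.4865, -0.0081, 0.0573]
tcp_rot: [3.141, 0.002, 1.46]
wrist_force: [0.2, 0.4, 0.5]
grip_width: 0.0001
```

Run:
```python
from h import *
now(); rel(J(30,-28,57),Rt(0)); rel(J(11,-28,57),Rt(0))
c=cam("scene");crop(c,250,150,450,310,4,"pics/s8.png")
c=cam("top");crop(c,245,170,405,370,3,"pics/t8.png")
```

```text
t 9.0167 jig [ 47.7 -27.8  57.3] tooldir jig [0.002, 0.001, -1.0] F [0.18 0.41 0.47] w 0.0001 q [-0.04  0.51  2.03 -0.    0.6   0.07]
world [0.4883 0.0095 0.057 ] shift [0.0177, -0.0002, 0.0002] turn [0.06, 0.11, 0.05]
world [0.4904 0.0284 0.057 ] shift [0.0367, -0.0001, 0.0002] turn [0.06, 0.11, 0.05]
```

View pics/s8.png

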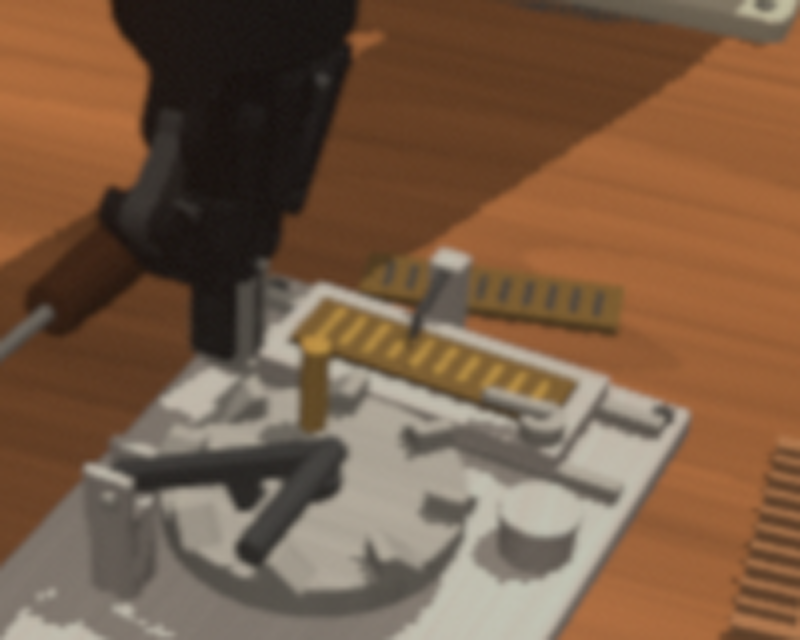

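step_arm([
  [[0.006,0,0],[0,0,0],0],
  [[0.012,0,0],[0,0,0],0],
  [[0.015,0,0],[0,0,0],0],
  [[0.018,0,0],[0,0,0],0],
  [[0.02,0,0],[0,0,0],0],
  [[0.022,0,0],[0,0,0],0],
  [[0.024,0,0],[0,0,0],0],
  [[0.026,0,0],[0,0,0],0],
  [[0.028,0,0],[0,0,0],0],
  [[0.03,0,0],[0,0,0],0],
  [[0.032,0,0],[0,0,0],0],
  [[0.034,0,0],[0,0,0],0],
  [[0.035,0,0],[0,0,0],0],
  [[0.036,0,0],[0,0,0],0],
  [[0.0367,0,0],[0,0,0],0],
  [[0.0367,0,0],[0,0,0],0],
  [[0.0367,0,0],[0,0,0],0],
  [[0.0367,0,0],[0,0,0],0],
  [[0.0367,0,0],[0,0,0],0],
])

```text
clock: 10.7
position: [0.4919, 0.0282, 0.0584]
tcp_rot: [3.137, 0.001, 1.459]
wrist_force: [-0.0, -0.2, -0.7]
grip_width: 0.0005
```

Run:
```python
from h import *
now()
c=cam("scene");crop(c,250,150,450,310,4,"pics/s9.png")
for w in(.5,.63,.75):
    a=-np.radians(64)-w; print(w,(proj(c,J(30*np.cos(a),30*np.sin(a),74))-[250,150])*4)
```

```text
t 10.7 jig [ 11.1 -26.5  58.4] tooldir jig [0.001, 0.005, -1.0] F [-0.04 -0.15 -0.68] w 0.0005 q [ 0.03  0.52  2.02 -0.    0.6   0.15]
0.5 [[364.52501941 349.1551572 ]]
0.63 [[374.7422542  353.49235969]]
0.75 [[383.39577391 358.17366641]]
```

View pics/s9.png

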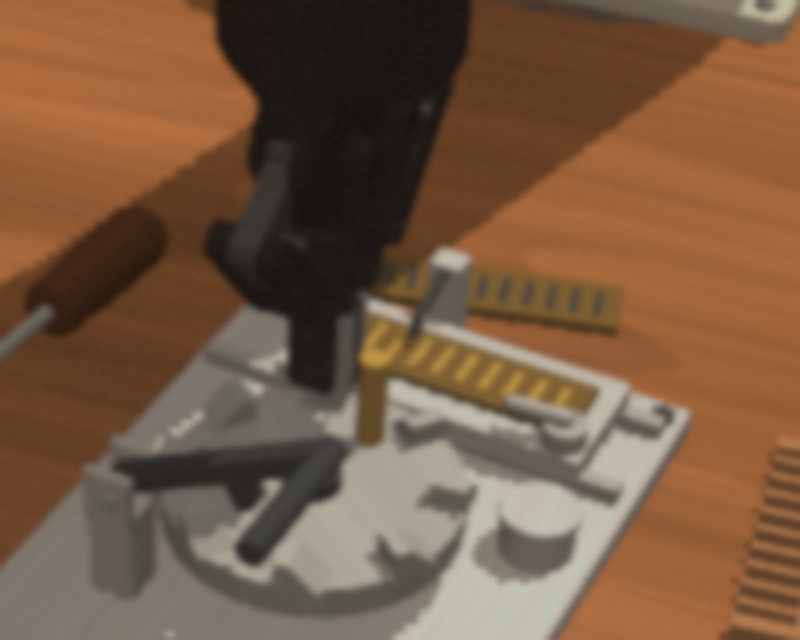

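step_arm([
  [[-0.01,0,0],[0,0,0],0],
  [[-0.025,0,0],[0,0,0],0],
  [[-0.03,0,-0.03],[0,0,0],0],
  [[-0.03,0,-0.07],[0,0,0],0],
  [[-0.03,0,-0.1],[0,0,0],0],
  [[-0.03,0,-0.1],[0,0,0],0],
  [[-0.03,0,-0.1],[0,0,0],0],
])

```text
clock: 11.33
position: [0.4893, -0.0022, 0.1603]
tcp_rot: [3.132, 0.001, 1.459]
wrist_force: [0.5, 0.0, -1.1]
grip_width: 0.0001
```

Run:
```python
from h import *
now(); rel(J(-27,70,160),Rt(0)); rel(J(-27,70,115),Rt(0))
c=cam("scene");crop(c,250,150,450,310,4,"pics/s10.png")
```

```text
t 11.3333 jig [ 41.5 -25.7 160.3] tooldir jig [0.001, 0.009, -1.0] F [ 0.55  0.04 -1.14] w 0.0001 q [-0.03  0.33  1.98 -0.    0.82  0.09]
world [0.5921 0.0552 0.16  ] shift [0.0685, 0.0957, 0.0011] turn [0.53, 0.06, -0.01]
world [0.5921 0.0552 0.115 ] shift [0.0685, 0.0953, 0.0461] turn [0.53, 0.06, -0.01]
```

View pics/s10.png

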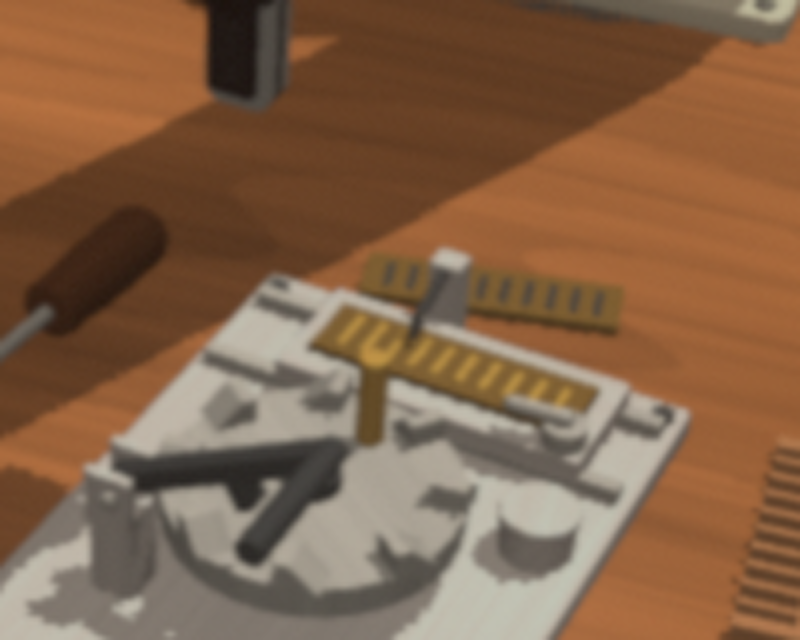

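step_arm([
  [[0.024,0.033,0],[0.5,0,0],0],
  [[0.048,0.066,0],[0.5,0,0],0],
  [[0.0685,0.0955,0],[0.5,0,0],0],
  [[0.0685,0.0955,0],[0.5,0,0],0],
  [[0.0685,0.0955,0.02],[0.5,0,0],0],
  [[0.0685,0.0955,0.046],[0.5,0,0],0],
  [[0.0685,0.0955,0.046],[0.5,0,0],0],
  [[0.0685,0.0955,0.046],[0.5,0,0],0],
])

```text
clock: 12.05
position: [0.5888, 0.0549, 0.111]
tcp_rot: [-3.133, 0.003, 1.459]
wrist_force: [0.1, -0.3, 0.9]
grip_width: -0.0001
```

Run:
```python
from h import *
now(); rel(J(-28,70,99),Rt(0)); rel(J(-33,70,75),Rt(0)); rel(J(-34,70,61),Rt(0)); rel(J(-34,70,59),Rt(0))
c=cam("scene");crop(c,250,150,450,310,4,"pics/s11.png")
c=cam("top");crop(c,245,170,405,370,3,"pics/t11.png")
```

```text
t 12.05 jig [-26.4  66.8 111. ] tooldir jig [0.003, -0.009, -1.0] F [ 0.07 -0.33  0.88] w -0.0001 q [ 0.07  0.54  1.77 -0.    0.84  0.19]
world [0.5922 0.0562 0.099 ] shift [0.0017, 0.0033, 0.0119] turn [-0.49, 0.14, -0.0]
world [0.5927 0.0612 0.075 ] shift [0.0067, 0.0035, 0.0359] turn [-0.49, 0.14, -0.0]
world [0.5929 0.0622 0.061 ] shift [0.0078, 0.0036, 0.0499] turn [-0.49, 0.14, -0.0]
world [0.5929 0.0622 0.059 ] shift [0.0078, 0.0036, 0.0519] turn [-0.49, 0.14, -0.0]
```

View pics/s11.png

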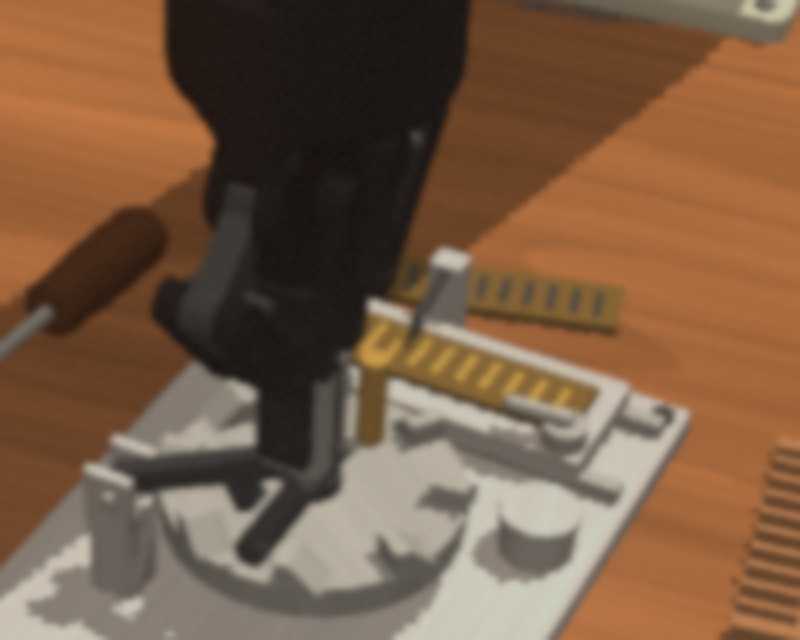

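step_arm([
  [[0.0,0.004,0.005],[0,0,0],0],
  [[0.0015,0.004,0.011],[0,0,0],0],
  [[0.003,0.004,0.016],[0,0,0],0],
  [[0.0045,0.004,0.022],[0,0,0],0],
  [[0.0055,0.004,0.028],[0,0,0],0],
  [[0.0065,0.004,0.034],[0,0,0],0],
  [[0.0073,0.004,0.039],[0,0,0],0],
  [[0.0078,0.004,0.044],[0,0,0],0],
  [[0.0078,0.004,0.047],[0,0,0],0],
  [[0.0078,0.004,0.05],[0,0,0],0],
  [[0.0078,0.004,0.05],[0,0,0],0],
  [[0.0078,0.004,0.05],[0,0,0],0],
])

```text
clock: 13.15
position: [0.5955, 0.0622, 0.0633]
tcp_rot: [-3.138, 0.002, 1.459]
wrist_force: [1.1, -0.4, 0.3]
grip_width: -0.0001
```

Run:
```python
from h import *
now()
c=cam("scene");crop(c,250,150,450,310,4,"pics/s12.png")
for f in(0,.08,.2): print(f,(proj(c,J(44-78*np.cos(f),92,56+78*np.sin(f)))-[250,150])*4)
```

```text
t 13.15 jig [-34.3  72.6  63.3] tooldir jig [0.002, -0.004, -1.0] F [ 1.06 -0.38  0.26] w -0.0001 q [ 0.08  0.62  1.77 -0.    0.75  0.2 ]
0 [[276.42803284 657.61181214]]
0.08 [[276.21038683 641.76558611]]
0.2 [[272.96780517 616.76432619]]
```

View pics/s12.png

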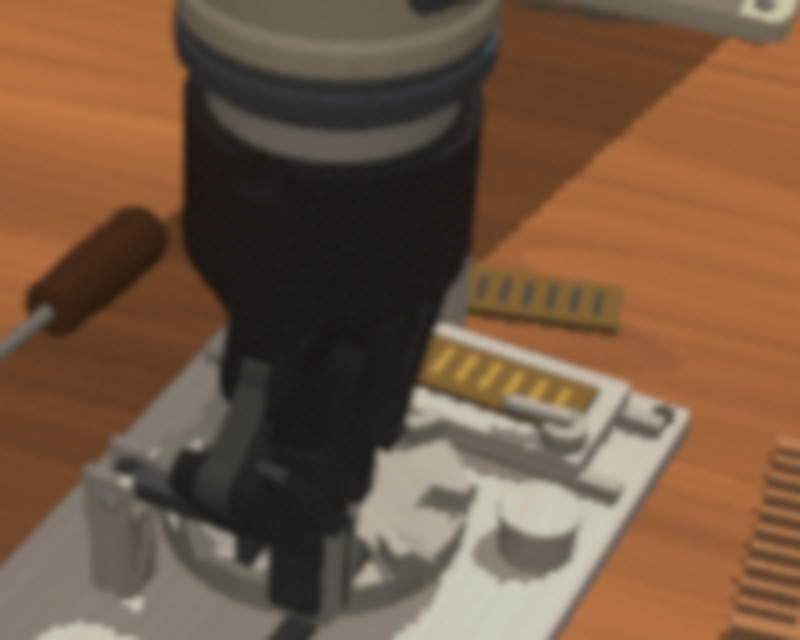

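step_arm([
  [[0,0,0.002],[0,0,0],0],
  [[0,0,0.003],[0,0,0],0],
  [[0,0,0.004],[0,0,0],0],
  [[0,0,0.005],[0,0,0],0],
  [[0,0,0.005],[0,0,0],0],
  [[0,0,0.005],[0,0,0],0],
])

```text
clock: 13.7
position: [0.5962, 0.0622, 0.0601]
tcp_rot: [-3.14, 0.001, 1.459]
wrist_force: [-3.5, -0.6, 13.5]
grip_width: -0.0002
```

step_arm([
  [[0,0,-0.01],[0,0,0],0],
  [[0,0,-0.04],[0,0,0],0],
  [[0,0,-0.08],[0,0,0],0],
  [[0.03,0,-0.12],[0,0,0],0],
  [[0.07,0,-0.15],[0,0,0],0],
  [[0.11,0,-0.15],[0,0,0],0],
  [[0.15,0,-0.15],[0,0,0],0],
  [[0.15,0,-0.15],[0,0,0],0],
  [[0.15,0,-0.15],[0,0,0],0],
  [[0.15,0,-0.15],[0,0,0],0],
  [[0.15,0,-0.15],[0,0,0],0],
  [[0.15,0,-0.15],[0,0,0],0],
])

```text
clock: 14.7
position: [0.613, 0.2099, 0.2094]
tcp_rot: [-3.139, 0.002, 1.457]
wrist_force: [0.1, -1.1, -0.4]
grip_width: 0.0002
```

Run:
```python
from h import *
now()
c=cam("scene");crop(c,225,205,425,365,4,"pics/s13.png")
for w in(.5,.63,.75):
    a=-np.radians(64)-w; print(w,(proj(c,J(30*np.cos(a),30*np.sin(a),74))-[225,205])*4)
cv2.imwrite("pics/s13f.png",c["color"][:,:,::-1])
c=cam("top");cv2.imwrite("pics/t13.png",c["color"][:,:,::-1])
for uv in [(303,200),(304,192),(350,225)]: print(uv,depthpt(c,*uv).round(4))
```

```text
t 14.7 jig [-183.    73.5  209.4] tooldir jig [0.002, -0.003, -1.0] F [ 0.12 -1.14 -0.39] w 0.0002 q [ 0.31  0.48  1.59 -0.    1.07  0.43]
0.5 [[464.52501941 129.1551572 ]]
0.63 [[474.7422542  133.49235969]]
0.75 [[483.39577391 138.17366641]]
(303, 200) [0.5932 0.0617 0.0617]
(304, 192) [0.6037 0.0605 0.0599]
(350, 225) [0.5604 0.0028 0.061 ]
```

View pics/s13.png

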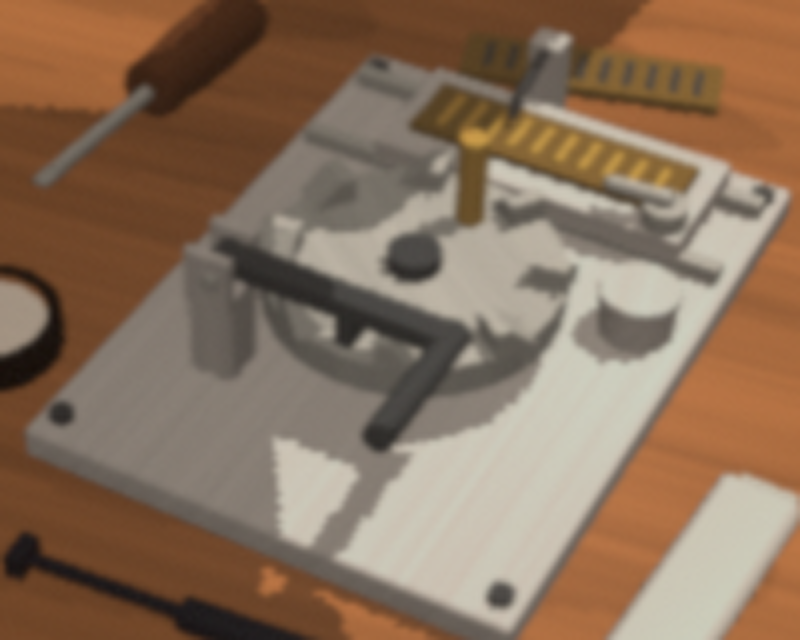

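View pics/t13.png

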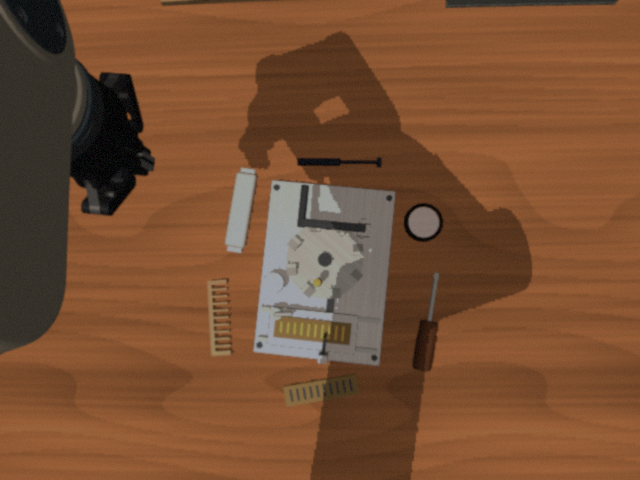

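```bash
python3 -c "
from rig import hand_in,state
print(state()['joint_velocities'].round(4)); print(hand_in())"
```

```text
[ 0.0032 -0.0009 -0.0041  0.0023  0.0002  0.0016]
the job is handed in; nothing more can be done
None
```

I lifted the pawl to about 0.5 rad with the closed fingertips under its finger bar, then backed the tool out. I pushed the peg clockwise by one notch and pressed the bar down until it hit its stop (13.5 N at TCP height 60 mm). The arm was then raised clear and the job handed in at about 15 s of the 54 s limit.

What the last pictures showed:
- **Wheel:** the peg sits where a wheel angle of about 0.64 rad puts it (middle of the gap 0.63). Before the push it read about -0.03 to -0.05.
- **Pawl:** the finger bar is back at its starting pixel position, with its top at 60 to 62 mm (61 expected when fully down).
- **Loose parts:** all seven look unmoved by eye in the top view; I did not measure their positions.
- **Arm:** it touches nothing, and the wrist force is back to noise level.

One small mismatch showed up. The top camera and the scene camera put the jig about 3 mm apart, so I used a position mostly from the top camera. It did not affect any move.

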